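# Set up the knob whitening bed

## Task

First slide the selector on the side of the whitening bed fully to its standby end stop, the end nearer the robot. Then, in either order, spread the heaped ivory knobs on the bed's glass in a single layer with every two centres more than 50 mm apart, all inside the bed's rim, and push the sensor wand, either way round, down past the sprung jaw until it sits home and roughly centred in the fork clip. Last, slide the selector fully to its other end stop, the far one, and leave the other things on the bench alone.

Things in the scene. Friction and masses are not known exactly. Their poses are not given: they have to be found in the camera images.
- bed: the whitening bed, fixed: a grey open tray 282 x 222 mm outside (x, y), inside 270 x 210 mm, rim 30 mm above the bench, its floor a dark glass plate with its top 12 mm above the bench. Origin on the bench under the tray's centre; x along its long side, away from the robot (turned up to 0.2 rad), y to the left, z up
- dose (a joint): the bed's exposure selector, a grip on a straight track along the left (+y) side of the bed: 0 m at the standby end stop (nearer the robot), 0.12 m at the far end stop, growing along the bed's x axis; stays where it is left, moves with about 1.5 N
- dose_top (a point): centre of the top of the selector's black block grip: 20 mm long along the travel (bed's x), 28 mm wide across it, 40 mm high, top 54 mm above the bench, standing on an aluminium track 40 mm wide, 170 mm long and 14 mm high (which touches the bed's wall)
- wand: the light-sensor wand, a steel rod 12 mm in diameter and 150 mm long along its x, whose last 20 mm at each end are black square caps 12 mm wide so that it does not roll; a small clear dome on one tip; 40 g. Origin at its middle, on its axis. It lies on the bench at the start
- clip: the fork clip, fixed: aluminium base 130 (x) x 60 mm, 8 mm thick, with two upright forks 10 mm thick at x = -45 and 45 mm and open space between. The wand lies along x in both slots, 15 mm wide, floor 40 mm above the bench. Slot wall on the -y side: 62 mm high, then flaring out to 77 mm; on the +y side 46 mm high, the jaw above it. Origin: centre of the underside, z up
- clip_seat (a point): where the wand's middle is when it sits home: centre of the clip, 46 mm above the bench; x along the slots
- jaw (a joint): the clip's sprung jaw: two arms with 10 mm rollers, one per slot, on one hinge bar (y = 16 mm, 16 mm up). 0 = shut: roller centres 7 mm to +y of the slots' middle, 55 mm up, 1 mm clear of a seated wand. Grows (at most 0.5 rad) as the wand is pushed down past, then springs back; that takes about 10 N straight down
- knob_a: a yellowed ivory plastic skirted knob, all of a round skirt 32 mm in diameter and 6 mm high below a round grip 20 mm in diameter and 16 mm high (22 mm in all, 20 g); origin on its axis at mid height, 11 mm above its underside, z up through the grip. One of the heap; always present.
- knob_b: a yellowed ivory plastic skirted knob, all of a round skirt 32 mm in diameter and 6 mm high below a round grip 20 mm in diameter and 16 mm high (22 mm in all, 20 g); origin on its axis at mid height, 11 mm above its underside, z up through the grip. One of the heap; always present.
- knob_c: a yellowed ivory plastic skirted knob, all of a round skirt 32 mm in diameter and 6 mm high below a round grip 20 mm in diameter and 16 mm high (22 mm in all, 20 g); origin on its axis at mid height, 11 mm above its underside, z up through the grip. One of the heap; always present.
- knob_d: a yellowed ivory plastic skirted knob, all of a round skirt 32 mm in diameter and 6 mm high below a round grip 20 mm in diameter and 16 mm high (22 mm in all, 20 g); origin on its axis at mid height, 11 mm above its underside, z up through the grip. May be absent; starts on top of a, b and c.
- knob_e: a yellowed ivory plastic skirted knob, all of a round skirt 32 mm in diameter and 6 mm high below a round grip 20 mm in diameter and 16 mm high (22 mm in all, 20 g); origin on its axis at mid height, 11 mm above its underside, z up through the grip. One of the heap; may be absent.
- knob_f: a yellowed ivory plastic skirted knob, all of a round skirt 32 mm in diameter and 6 mm high below a round grip 20 mm in diameter and 16 mm high (22 mm in all, 20 g); origin on its axis at mid height, 11 mm above its underside, z up through the grip. One of the heap; may be absent.
- knob_g: a yellowed ivory plastic skirted knob, all of a round skirt 32 mm in diameter and 6 mm high below a round grip 20 mm in diameter and 16 mm high (22 mm in all, 20 g); origin on its axis at mid height, 11 mm above its underside, z up through the grip. One of the heap; may be absent.
- knob_h: a yellowed ivory plastic skirted knob, all of a round skirt 32 mm in diameter and 6 mm high below a round grip 20 mm in diameter and 16 mm high (22 mm in all, 20 g); origin on its axis at mid height, 11 mm above its underside, z up through the grip. One of the heap; may be absent.
- footswitch: a tarnished footswitch, 18 x 18 mm and 40 mm high, at the right of the work: leave alone. Origin under its centre
- pliers: red-gripped flat-nose pliers, 155 mm long, 12 mm high, left of the bed: leave alone. Origin under the middle, near the pivot; x towards the jaws
- battery_door: a yellowed ivory battery door, 36 x 60 x 5 mm, on the bench near the robot: leave alone. Origin under its centre
Mind the look-alikes: they are no part of the job. There is more than one size of the wand; the job needs the middle-sized.

How it is judged (in metres and radians):
On the way, in this order (a step that is already met when the one before it is completed fails the run):
1. the selector is at its standby end stop (within 4 mm) (value of joint dose below 0.004 m), for 0.2 s.
2. the knobs are spread on the glass and the wand sits in the clip with the jaw shut (x of knob_a in the frame of bed between -0.125 and 0.125 m and y of knob_a in the frame of bed between -0.095 and 0.095 m and z of each of knob_a, knob_b, knob_c, knob_d, knob_e, knob_f, knob_g, knob_h in the frame of bed below 0.03 m and linear speed of each of knob_a, knob_b, knob_c, knob_d, knob_e, knob_f, knob_g, knob_h below 0.03 m/s and x of knob_b in the frame of bed between -0.125 and 0.125 m and y of knob_b in the frame of bed between -0.095 and 0.095 m and x of knob_c in the frame of bed between -0.125 and 0.125 m and y of knob_c in the frame of bed between -0.095 and 0.095 m and x of knob_d in the frame of bed between -0.125 and 0.125 m and y of knob_d in the frame of bed between -0.095 and 0.095 m and x of knob_e in the frame of bed between -0.125 and 0.125 m and y of knob_e in the frame of bed between -0.095 and 0.095 m and x of knob_f in the frame of bed between -0.125 and 0.125 m and y of knob_f in the frame of bed between -0.095 and 0.095 m and x of knob_g in the frame of bed between -0.125 and 0.125 m and y of knob_g in the frame of bed between -0.095 and 0.095 m and x of knob_h in the frame of bed between -0.125 and 0.125 m and y of knob_h in the frame of bed between -0.095 and 0.095 m and horizontal distance between knob_a and knob_b above 0.05 m and horizontal distance between each of knob_a, knob_b and knob_c above 0.05 m and horizontal distance between each of knob_a, knob_b, knob_c and knob_d above 0.05 m and horizontal distance between each of knob_a, knob_b, knob_c, knob_d and knob_e above 0.05 m and horizontal distance between each of knob_a, knob_b, knob_c, knob_d, knob_e and knob_f above 0.05 m and horizontal distance between each of knob_a, knob_b, knob_c, knob_d, knob_e, knob_f and knob_g above 0.05 m and horizontal distance between each of knob_a, knob_b, knob_c, knob_d, knob_e, knob_f, knob_g and knob_h above 0.05 m and x of wand in the frame of clip_seat between -0.02 and 0.02 m and y of wand in the frame of clip_seat between -0.004 and 0.004 m and z of wand in the frame of clip_seat between -0.004 and 0.004 m and angle between the x axis of wand and the x axis of clip_seat, either way round below 0.08 rad and value of joint jaw below 0.06 rad), for 0.2 s.
3. the selector is at its far end stop (within 4 mm) (value of joint dose above 0.116 m), for 0.2 s.
At the end, for the whole second after the job is handed in: knobs inside the rim on the glass (origins under 30 mm above the bench), centres over 50 mm apart; wand within 4 mm of the seat across and in height, 20 mm along, 0.08 rad in line; jaw under 0.06 rad; selector within 4 mm of its far stop; knobs at rest (all of step 2 and value of joint dose above 0.116 m); the robot touches nothing.
It fails at once if more than 20 mm of movement of the footswitch (distance of footswitch from where it was at the start of the episode above 0.02 m).
It fails at once if more than 20 mm of movement of the pliers (distance of pliers from where it was at the start of the episode above 0.02 m).
It fails at once if more than 20 mm of movement of the battery door (distance of battery_door from where it was at the start of the episode above 0.02 m).
Of knob_d, knob_e, knob_f, knob_g, knob_h only 3 to 5 are there at a start; the rules pass over those that are not, and their reading is None.
At some moment in a run one of knob_a, knob_b, knob_c, knob_d, knob_e, knob_f, knob_g, knob_h may be knocked a few centimetres aside while the robot is not near it.
Once in a run the grip may slacken for a moment while it holds something.
It also fails if it takes over 210 s, if anything falls off the work surface, if the arm or the gripper's body presses on something with over 40 N, if the wrist force passes 120 N, or if a joint passes its speed limit or range.

## Robot

A 6-joint arm with a two-finger parallel gripper is mounted at the origin on the work surface. World frame = base frame: x ahead of the robot, y to its left, z up, the work surface at z = 0. Lengths are in m, angles in degrees, forces in N, time in s.
With the tool pointing down it reaches from about 0.2 to 0.875 m from the base axis. Payload 3.4 kg.
Tool frame: the origin (TCP) lies on the centre line of the jaws, within the pads' length; the fingertips stand 19 mm ahead of it and the grasp point (between the pads) is the TCP; z points along the fingers, y is the line along which they close (so a half turn about z gives the same grasp; the last joint's range is limited). The gripper opens to 94 mm and grips with 3 to 60 N. Pads are 16 mm wide; open, the fingers measure 119 mm over their backs; the gripper's body (75 mm by 177 mm) begins 78 mm behind the grasp point.
Start: joints at [58.155, 15.808, 86.224, -0, 77.962, -6.933], TCP at [0.242, 0.522, 0.224] pointing down, gripper open.
Joint ranges: [-165.64, 165.64], [-43.16, 119.46], [12.63, 154.43], [-67.54, 247.53], [6.08, 155.33], [-154.97, 154.97]. Speed limits (degrees/s): [147.25, 147.25, 180, 180, 180, 180].

## Interface

Orientations are given as a 3x3 rotation matrix whose columns are the frame's x, y, z axes.
In Python, from station import ctrl gives the robot as it stands.
- The arm moves only by the tool play_rows, never from a script. Its argument "deltas" is a list that holds one entry, the list of rows, each a list of 5 numbers: the shift along the world's x, y, z as a fraction of full scale, then the turn about the world's z as a fraction of full scale, then the finger opening in mm, from 0 to 94. A call has 1 to 8 rows; each row is the pose to reach, as a shift and turn from the pose commanded when the call began; what a row does not reach only later rows make up. Full scale, the value 1, is 400 mm for a shift and 90 degrees for a turn. A row lasts 1/10 s, in which the tool goes at most 50 mm and 8.59 degrees, less where a joint would pass 70% of its speed; a pose out of reach is approached as far as the arm can. A call with a number of a shift or a turn outside -1 to 1 is refused whole. A call with a gripper value outside its range is refused whole. The fingers move at their own pace and stop on an object; "grip_force" is the grip in N (left out, the last holds). Time passes only in rows, so rows that repeat a pose let the fingers close. It gives the time, the measured TCP pose, the force, the opening and the grip force at its end, in the units of the state.
- ctrl.get_obs(): the state, without advancing time (a new reading comes with each control period).
- ctrl.camera(name): name is "side" or "top"; returns the picture (420x560x3 uint8, red, green, blue); there is no depth.
- ctrl.camera_params(name): a dict with "fx", "fy", "cx", "cy" (pixels), "extrinsics" (4x4, takes a point from world to camera coordinates). Camera axes: x right, y up, looking along -z (the intrinsics and any distortion apply to the point x, -y, -z); pixel columns grow to the right and rows downward; lengths in m; the calibration is good to about 2 mm. A picture is of the moment at which its call begins. camera_params takes no time and is no camera call.
- ctrl.sign_off(): hands the job in; it is judged then, once.
Trained networks look in the newest picture that a camera, given by its name, has taken for a name from the list of things; names that differ only in an ending like _2 or _b are one class to them, and where a whole thing is asked for, a point or a joint stands for the part that bears it (a point fixed in the world has none). Each returns a list of dicts, best first, with "confidence" (0 to 1); they miss things now and then, are a little off and sometimes report something else, mostly with a low value. They report only what shows in the picture. A call takes as long as a camera call. They do not tell look-alikes from the thing itself.
- ctrl.look_for(name, camera): "location" ([row, column] in pixels, amid what is visible of it).
- ctrl.outline_of(name, camera): "mask" (420x560 bool, what is visible of it) and "location" ([row, column] in pixels, amid what is visible of it).
- ctrl.pinpoint(name, camera): "location" ([row, column] in pixels: a listed point, or the origin of a listed thing).
The state is a dict: "time_s": time; "joint_pos": joint angles; "dq": joint speeds; "joint_torque": joint torques, N m; "tool_pos": TCP position; "tcp_rot": TCP orientation; "ft_force": force on the tool from outside, world axes, zero at the start; "moment": the same for the moment, N m; "grip_width": finger opening in m; "finger_force": force on a finger pad.
Only numpy, scipy, OpenCV 4.12 (cv2) and the standard library are available. Lean on these libraries where they do the work, as an engineer would, in place of code of your own. Each camera call takes 0.05 s, during which the arm holds its last target. There are 200 camera calls.

## Working session

There is one attempt and no reset: what is moved stays moved. The work goes in short steps, Python scripts to look and compute and a tool call to move; the robot and the scene stay as the last step left them, time stands still between calls to the robot, and variables do not carry over. Pictures are saved under pics/ and viewed, at most 14 in all, crops included, and the job is handed in when it is done.

Besides the shell and the picture viewer there is one more tool, called after ">>>" as a command line: name --argument value ..., lists and objects as JSON in quotes. play_rows: Moves the arm, as the interface text tells. Shift numbers are shares of 400 mm and turn numbers shares of 90 degrees, none past 1 either way. Its arguments: {"type":"object","properties":{"deltas":{"type":"array","items":{"type":"array","items":{"type":"array","items":{"type":"number"}}}},"grip_force":{"type":"number"}},"required":["deltas"]}

```bash
ls; mkdir -p pics; cat > h.py <<'E'
import numpy as np, cv2
from station import ctrl
def P(cam):
    p=ctrl.camera_params(cam); return p, np.array(p["extrinsics"])
def proj(cam,X):
    p,E=P(cam); c=E@np.append(X,1); x,y,z=c[0],-c[1],-c[2]
    return np.array([p["fy"]*y/z+p["cy"], p["fx"]*x/z+p["cx"]])  # row,col
def ray(cam,rc):
    p,E=P(cam); d=np.array([(rc[1]-p["cx"])/p["fx"],-(rc[0]-p["cy"])/p["fy"],-1.])
    R=E[:3,:3]; return -R.T@E[:3,3], R.T@d
def at_z(cam,rc,z):
    o,d=ray(cam,rc); return o+d*(z-o[2])/d[2]
def tri(c1,a,c2,b):
    o1,d1=ray(c1,a); o2,d2=ray(c2,b)
    d1=d1/np.linalg.norm(d1); d2=d2/np.linalg.norm(d2)
    s=np.linalg.lstsq(np.c_[d1,-d2],o2-o1,rcond=None)[0]
    p,q=o1+s[0]*d1,o2+s[1]*d2
    return (p+q)/2, np.linalg.norm(p-q)
def save(cam,name,img=None):
    im=ctrl.camera(cam) if img is None else img
    cv2.imwrite(f"pics/{name}.png",cv2.cvtColor(im,cv2.COLOR_RGB2BGR)); return im
E
python3 - <<'E'
from h import *
np.set_printoptions(precision=3,suppress=True)
for c in("top","side"):
    save(c,c+"0"); p,E=P(c); print(c,p["fx"],p["cx"],p["cy"],ray(c,(210,280)), [k for k in p])
    for n in ["bed","dose_top","wand","clip","clip_seat","footswitch","pliers","battery_door"]:
        r=ctrl.pinpoint(n,c); print(n,[(np.round(x["location"],1).tolist(),round(x["confidence"],2)) for x in r[:4]])
    r=ctrl.pinpoint("knob_a",c);print("knob",[(np.round(x["location"],1).tolist(),round(x["confidence"],2)) for x in r])
E
```

```text
pics
top 414.9041216022329 272.13807391461677 205.9362301895014 (array([0.232, 0.026, 1.116]), array([ 0.203, -0.016, -0.979])) ['fx', 'fy', 'cx', 'cy', 'extrinsics']
bed [([174.7, 228.7], 0.74)]
dose_top [([178.1, 182.8], 0.47), ([207.8, 126.1], 0.45), ([175.4, 241.6], 0.37)]
wand [([181.4, 389.0], 0.73), ([289.0, 418.9], 0.66), ([154.1, 426.7], 0.43)]
clip [([194.0, 336.7], 0.9)]
clip_seat [([187.4, 338.8], 0.93), ([185.7, 224.4], 0.33)]
footswitch [([221.5, 449.4], 0.57)]
pliers [([175.1, 242.0], 0.67), ([207.0, 123.6], 0.6), ([164.8, 250.0], 0.27)]
battery_door [([251.1, 352.7], 0.86)]
knob [([177.7, 242.8], 0.64), ([191.3, 339.5], 0.63), ([191.6, 247.5], 0.56), ([189.5, 223.3], 0.53), ([174.2, 236.0], 0.52), ([181.0, 249.7], 0.5), ([182.6, 235.2], 0.48), ([165.6, 251.0], 0.41), ([178.3, 229.5], 0.4)]
side 471.927152851865 271.8391336552374 208.73693938817263 (array([0.431, 1.014, 1.   ]), array([ 0.008, -0.734, -0.679])) ['fx', 'fy', 'cx', 'cy', 'extrinsics']
bed [([258.9, 237.2], 0.56)]
dose_top [([281.2, 236.9], 0.67)]
wand [([241.3, 233.9], 0.66), ([144.7, 235.9], 0.6), ([157.2, 335.1], 0.54)]
clip [([192.3, 258.9], 0.81)]
clip_seat [([183.7, 258.4], 0.79)]
footswitch [([139.2, 285.3], 0.57)]
pliers [([354.6, 266.5], 0.78), ([245.5, 255.6], 0.42)]
battery_door [([186.1, 313.4], 0.63), ([191.4, 256.4], 0.18)]
knob [([241.1, 239.6], 0.6), ([261.2, 251.2], 0.56), ([238.5, 232.4], 0.53), ([250.0, 233.1], 0.51), ([259.4, 236.5], 0.47), ([245.3, 256.3], 0.45), ([250.5, 246.1], 0.38)]
```

View pics/top0.png

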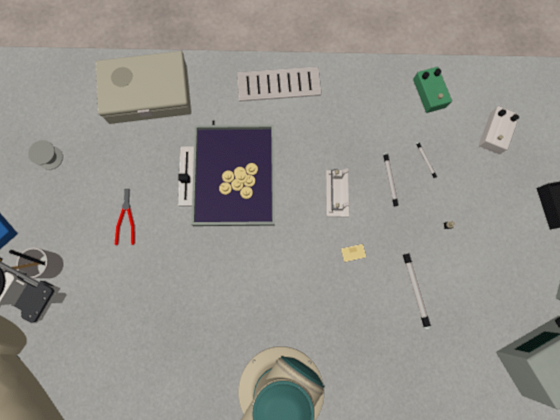

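View pics/side0.png

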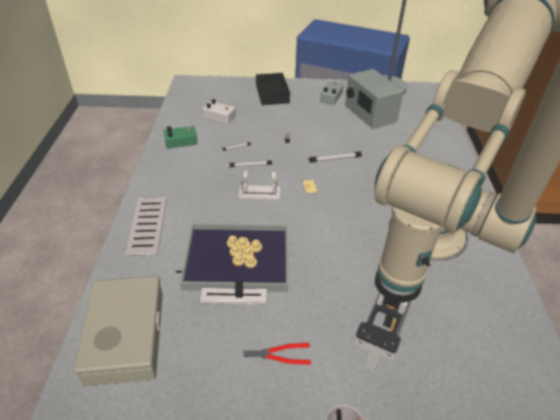

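Top view: the heap is at about (180,238), the selector at (178,184), the clip at (193,338), and the pliers, door and footswitch at (215,125), (253,353) and (225,449). There are three wand candidates: (181,391), (160,427) and (290,417). (181,391) is medium in length, so I'll check its length by calibration and in a crop.

```bash
python3 - <<'E'
from h import *
np.set_printoptions(precision=4,suppress=True)
t=cv2.cvtColor(cv2.imread("pics/top0.png"),cv2.COLOR_BGR2RGB)
save("","c1",cv2.resize(t[115:235,165:285],None,fx=5,fy=5,interpolation=cv2.INTER_CUBIC))
save("","c2",cv2.resize(t[130:330,310:460],None,fx=3,fy=3,interpolation=cv2.INTER_CUBIC))
ctrl.camera("top");ctrl.camera("side")
for r in ctrl.outline_of("wand","top")+ctrl.outline_of("wand","side"):
    ys,xs=np.nonzero(r["mask"]); 
    b=cv2.minAreaRect(np.c_[xs,ys].astype(np.float32)); print(r["location"],r["confidence"],b)
for cam in("top","side"):
  for n in("bed","dose_top","clip"):
    for r in ctrl.outline_of(n,cam)[:1]:
      ys,xs=np.nonzero(r["mask"]); b=cv2.minAreaRect(np.c_[xs,ys].astype(np.float32)); print(cam,n,r["confidence"],b,cv2.boxPoints(b).tolist())
E
```

```text
[290.1, 418.9] 0.8 ((416.7706604003906, 290.5688171386719), (78.73332977294922, 8.23730754852295), 73.3007583618164)
[178.3, 389.4] 0.69 ((391.0294189453125, 178.38233947753906), (52.605628967285156, 6.399448394775391), 77.47119140625)
[250.4, 352.0] 0.42 ((353.2353210449219, 251.94122314453125), (15.037208557128906, 22.79834747314453), 75.96376037597656)
[158.0, 337.8] 0.61 ((335.0146789550781, 156.12620544433594), (5.567141056060791, 52.57598876953125), 83.36748504638672)
[145.0, 237.6] 0.56 ((235.82693481445312, 145.6346435546875), (3.53009033203125, 28.829071044921875), 78.69007110595703)
[164.6, 248.9] 0.53 ((249.501220703125, 162.54281616210938), (6.0261125564575195, 43.1252555847168), 88.36341857910156)
top bed 0.62 ((226.0, 173.0), (104.0, 96.0), 90.0) [[178.0, 121.0], [274.0, 121.0], [274.0, 225.0], [178.0, 225.0]]
top dose_top 0.7 ((184.5, 177.5), (9.0, 11.0), 90.0) [[179.0, 173.0], [190.0, 173.0], [190.0, 182.0], [179.0, 182.0]]
top clip 0.58 ((337.0, 192.0), (48.0, 24.0), 90.0) [[325.0, 168.0], [349.0, 168.0], [349.0, 216.0], [325.0, 216.0]]
side bed 0.84 ((233.49996948242188, 263.5), (80.99998474121094, 106.99998474121094), 90.0) [[179.99996948242188, 223.0], [286.9999694824219, 223.0], [286.9999694824219, 304.0], [179.99996948242188, 304.0]]
side dose_top 0.47 ((238.0, 289.0), (16.0, 8.0), 90.0) [[234.0, 281.0], [242.0, 281.0], [242.0, 297.0], [234.0, 297.0]]
side clip 0.59 ((259.15032958984375, 185.2910919189453), (40.01020431518555, 27.553857803344727), 2.045408248901367) [[238.66624450683594, 198.34521484375], [239.6497039794922, 170.80892944335938], [279.6343994140625, 172.23696899414062], [278.65093994140625, 199.77325439453125]]
```

View pics/c1.png

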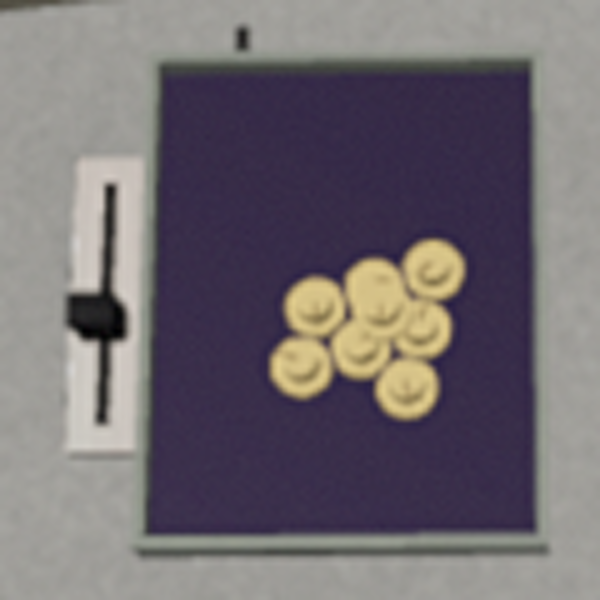

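View pics/c2.png

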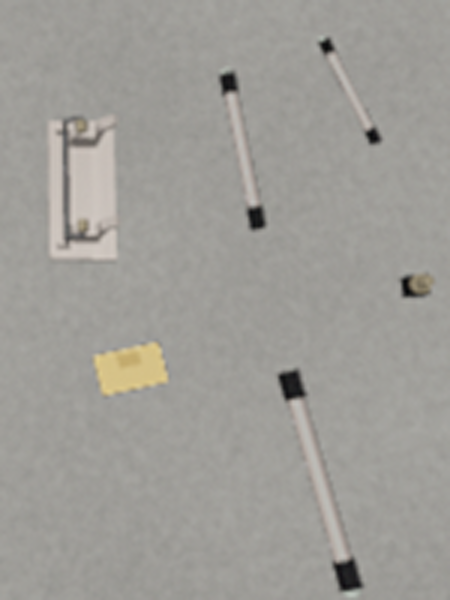

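Crop 1 shows 8 knobs: one on top at (383,300), the others at (315,305), (303,367), (360,348), (407,388), (423,328), (433,268) and (373,285). The selector is mid-track. In crop 2, the rods at c2 (242,150), (350,90) and (320,480) measure about 52, 29 and 79 px. The first, at image (391,180), is the middle-sized one (about 150 mm), and I'll take that. Next I'll fit the poses.

```bash
cat > fit.py <<'E'
from h import *
from scipy.optimize import minimize
np.set_printoptions(precision=4,suppress=True)
def W(pose,p):
    x,y,a=pose; c,s=np.cos(a),np.sin(a); return np.array([x+c*p[0]-s*p[1],y+s*p[0]+c*p[1],p[2]])
def poly(cam,pose,pts): return np.array([proj(cam,W(pose,p))[::-1] for p in pts],np.float32)
def fill(q):
    m=np.zeros((840,1120),np.uint8); cv2.fillConvexPoly(m,np.round((q*2+.5)*16).astype(np.int32),255,shift=4); return m
def rect(hx,hy,z): return [(-hx,-hy,z),(hx,-hy,z),(hx,hy,z),(-hx,hy,z)]
def img(c): return ctrl.camera(c)
E
cat > bed.py <<'E'
from fit import *
def pm(I):
    I=I.astype(int); m=((I[...,2]-I[...,1]>10)&(I.sum(2)<300)).astype(np.uint8)
    n,l,s,_=cv2.connectedComponentsWithStats(m); k=1+np.argmax(s[1:,4]*((s[1:,4]<20000)))
    c=np.argwhere(l==k)[:,::-1].astype(np.int32); h=cv2.convexHull(c)
    o=np.zeros_like(m); cv2.fillConvexPoly(o,h,255); return cv2.resize(o,(1120,840),interpolation=cv2.INTER_NEAREST)
M={c:pm(img(c)) for c in("top","side")}
def cost(v,cams=("top","side")):
    t=0
    for c in cams:
        a=fill(poly(c,v,rect(.135,.105,.03)))&fill(poly(c,v,rect(.135,.105,.012)))
        t+=1-(a&M[c]).astype(bool).sum()/(a|M[c]).astype(bool).sum()
    return t
x0=at_z("top",(176,235),.02)
for cams in(("top","side"),("top",),("side",)):
    r=minimize(cost,[x0[0],x0[1],0],args=(cams,),method="Nelder-Mead",options=dict(initial_simplex=[[x0[0],x0[1],0],[x0[0]+.02,x0[1],0],[x0[0],x0[1]+.02,.0],[x0[0],x0[1],.1]],xatol=1e-5,fatol=1e-5)); print(cams,r.x,r.fun)
E
python3 bed.py
python3 - <<'E'
from fit import *
T,S=img("top"),img("side")
for c,I in(("top",T),("side",S)):
    r=[d for n in("dose_top","clip_seat","clip") for d in ctrl.pinpoint(n,c)[:1]]; print(c,[x["location"] for x in r])
    if c=="top": A=r
    else:
        for a,b in zip(A,r): print(tri("top",a["location"],"side",b["location"]))
    # bright base of clip
    roi=(slice(160,225),slice(318,360)) if c=="top" else (slice(165,205),slice(232,288))
    g=I[roi].astype(int); m=(g.min(2)>190).astype(np.uint8); ys,xs=np.nonzero(m)
    pts=np.c_[xs+roi[1].start,ys+roi[0].start].astype(np.float32); b=cv2.minAreaRect(pts); bx=cv2.boxPoints(b); print(m.sum(),b); print([at_z(c,p[::-1],.008)[:2] for p in bx])
    # wand ends: dark pixels
    roi=(slice(145,212),slice(378,405)) if c=="top" else (slice(155,171),slice(222,280))
    g=I[roi].astype(int); m=(g.max(2)<90); ys,xs=np.nonzero(m)
    k=ys if c=="top" else xs; h=k>np.median([k.min(),k.max()])
    for f in(h,~h):
        e=(ys[f].mean()+roi[0].start,xs[f].mean()+roi[1].start); print("cap",f.sum(),e,at_z(c,e,.008))
o=ctrl.get_obs(); print(o["tcp_rot"],o["tool_pos"],o["time_s"])
E
```

```text
('top', 'side') [0.5586 0.139  0.0226] 0.05042272601192299
('top',) [0.5589 0.1391 0.0233] 0.009477170236753096
top [[176.3, 180.1], [189.3, 336.0], [192.2, 333.5]]
38 ((337.0, 207.0), (16.0, 20.0), 90.0)
[array([ 0.4953, -0.1198]), array([ 0.4965, -0.1746]), array([ 0.4518, -0.1738]), array([ 0.4506, -0.1194])]
cap 34 (np.float64(202.08823529411765), np.float64(394.94117647058823)) [ 0.4905 -0.3058  0.008 ]
cap 28 (np.float64(157.14285714285714), np.float64(385.75)) [ 0.6194 -0.2854  0.008 ]
side [[284.5, 236.7], [183.2, 256.8], [249.7, 233.5]]
(array([0.5402, 0.2756, 0.0565]), np.float64(0.005175590433335078))
(array([ 0.517 , -0.1398,  0.0442]), np.float64(0.006291712843128808))
(array([ 0.6089, -0.1892, -0.3289]), np.float64(0.015739257189436376))
77 ((258.784423828125, 181.25119018554688), (30.05110740661621, 17.541301727294922), 1.9749339818954468)
[array([ 0.5645, -0.1507]), array([ 0.5705, -0.2423]), array([ 0.4686, -0.2423]), array([ 0.467 , -0.1508])]
cap 9 (np.float64(162.0), np.float64(269.0)) [ 0.4888 -0.3028  0.008 ]
cap 12 (np.float64(164.5), np.float64(231.5)) [ 0.617
[... 513 characters left out ...]
           **options)
    fxcc = func(xcc)
    fx = function(np.copy(x), *(wrapper_args + args))
  File "bed.py", line 11, in cost
    a=fill(poly(c,v,rect(.135,.105,.03)))&fill(poly(c,v,rect(.135,.105,.012)))
           ~~~~^^^^^^^^^^^^^^^^^^^^^^^^^
  File "fit.py", line 6, in poly
    def poly(cam,pose,pts): return np.array([proj(cam,W(pose,p))[::-1] for p in pts],np.float32)
                                             ~~~~^^^^^^^^^^^^^^^
  File "h.py", line 6, in proj
    p,E=P(cam); c=E@np.append(X,1); x,y,z=c[0],-c[1],-c[2]
        ~^^^^^
  File "h.py", line 4, in P
    p=ctrl.camera_params(cam); return p, np.array(p["extrinsics"])
ValueError: time passes only in moves, steps and waits
```

```bash
sed -i 's/^def P(cam):/import functools\n@functools.cache\ndef P(cam):/' h.py
python3 - <<'E'
from h import *
I=cv2.cvtColor(cv2.imread("pics/top0.png"),cv2.COLOR_BGR2RGB);S=cv2.cvtColor(cv2.imread("pics/side0.png"),cv2.COLOR_BGR2RGB)
a=cv2.resize(I[160:225,320:360],None,fx=9,fy=9,interpolation=cv2.INTER_CUBIC)
b=cv2.resize(S[162:206,232:288],None,fx=7,fy=7,interpolation=cv2.INTER_CUBIC)
o=np.zeros((590,760,3),np.uint8);o[:a.shape[0],:a.shape[1]]=a;o[:b.shape[0],362:362+b.shape[1]]=b;save("","c3",o)
E
```

```text
(no output)
```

View pics/c3.png

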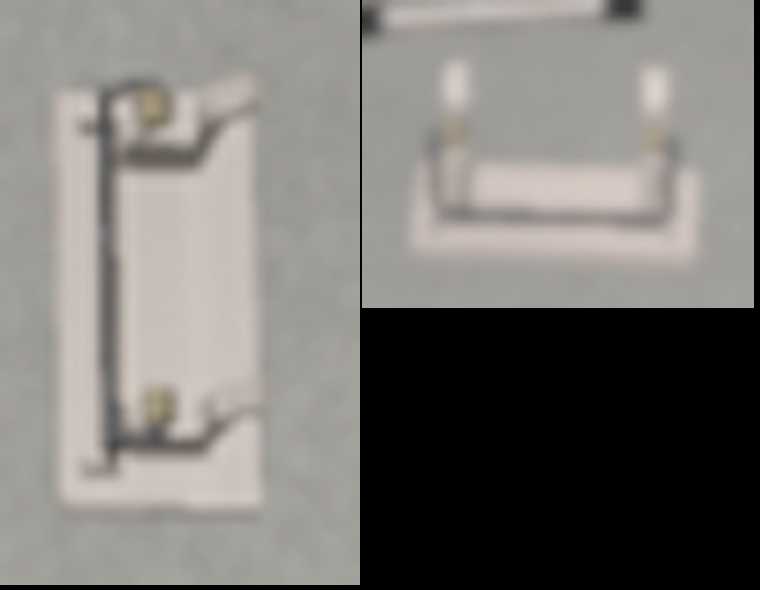

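>>> play_rows --deltas '[[[0.745,-0.626,-0.186,-0.709,60],[0.745,-0.626,-0.186,-0.709,60],[0.745,-0.626,-0.186,-0.709,60],[0.745,-0.626,-0.186,-0.709,60],[0.745,-0.626,-0.186,-0.709,60],[0.745,-0.626,-0.186,-0.709,60],[0.745,-0.626,-0.186,-0.709,60],[0.745,-0.626,-0.186,-0.709,60]]]'

```text
time_s: 2.8
tool_pos: [0.5419, 0.2694, 0.1498]
tcp_rot: [[-0.018, 1.0, 0.001], [1.0, 0.018, 0.0], [0.0, 0.001, -1.0]]
ft_force: [0.2, 0.8, 0.2]
grip_width: 0.06
finger_force: 0.0
```

```bash
python3 - <<'E'
from h import *
o=ctrl.get_obs();print(o["tool_pos"],o["tcp_rot"],o["joint_pos"],o["ft_force"])
E
```

```text
[0.54188523 0.26943992 0.14978307] [[-1.76885211e-02  9.99843388e-01  5.60986974e-04]
 [ 9.99843537e-01  1.76884437e-02  1.42625940e-04]
 [ 1.32680617e-04  5.63422042e-04 -9.99999832e-01]] [ 1.98547748e+01  2.11418695e+01  8.91970394e+01 -3.44612933e-03
  6.96280842e+01  1.88424452e+01] [0.21771201 0.8303871  0.21653114]
```

>>> play_rows --deltas '[[[0,0,-0.13,0,60],[0,0,-0.2625,0,60],[0,0,-0.2625,0,60],[0,0,-0.2625,0,60]]]'

```text
time_s: 3.2
tool_pos: [0.5396, 0.2709, 0.0443]
tcp_rot: [[-0.022, 1.0, -0.003], [1.0, 0.022, -0.001], [-0.001, -0.003, -1.0]]
ft_force: [0.4, 0.7, 0.7]
grip_width: 0.0601
finger_force: 0.0
```

>>> play_rows --deltas '[[[-0.04,-0.001,0,0,60],[-0.08,-0.002,0,0,60],[-0.11,-0.0025,0,0,60],[-0.13,-0.003,0,0,60],[-0.145,-0.0035,0,0,60],[-0.155,-0.0035,0,0,60],[-0.155,-0.0035,0,0,60]]]'

```text
time_s: 3.9
tool_pos: [0.478, 0.2699, 0.0455]
tcp_rot: [[-0.023, 1.0, 0.0], [1.0, 0.023, 0.0], [0.0, 0.0, -1.0]]
ft_force: [1.1, 0.4, 0.8]
grip_width: 0.06
finger_force: 0.3
```

```bash
python3 - <<'E'
from fit import *
t=lambda x,y:(160+y/9-.5,320+x/9-.5)
s=lambda x,y:(162+y/7-.5,232+(x-362)/7-.5)
for a,b in(((153,105),(454,132)),((158,405),(655,137))): print("roller",tri("top",t(*a),"side",s(*b)),at_z("top",t(*a),.055),at_z("side",s(*b),.055))
for p in((57,90),(62,505),(262,505)): print("base",at_z("top",t(*p),.008 if p[1]<200 else .004))
for p in((412,250),(695,260)): print("side +y bottom edge",at_z("side",s(*p),.002))
I=img("top"); print([(d["location"],d["confidence"]) for d in ctrl.pinpoint("dose_top","top")[:2]])
S=img("side"); print([(d["location"],d["confidence"]) for d in ctrl.pinpoint("dose_top","side")[:2]])
E
```

```text
roller (array([ 0.5593, -0.139 ,  0.0565]), np.float64(0.002241626071230204)) [ 0.5609 -0.1395  0.055 ] [ 0.5584 -0.1402  0.055 ]
roller (array([ 0.4684, -0.1392,  0.0573]), np.float64(0.0019271552593964408)) [ 0.4699 -0.1398  0.055 ] [ 0.4676 -0.1416  0.055 ]
base [ 0.5797 -0.1171  0.008 ]
base [ 0.4497 -0.1183  0.004 ]
base [ 0.4509 -0.1789  0.004 ]
side +y bottom edge [ 0.5774 -0.1188  0.002 ]
side +y bottom edge [ 0.4478 -0.1189  0.002 ]
[([193.9, 182.9], 0.43)]
[([284.2, 256.5], 0.41)]
```

>>> play_rows --deltas '[[[-0.005,0,0,0,60],[-0.01,0,0,0,60]]]'

```text
time_s: 4.3
tool_pos: [0.4744, 0.2695, 0.0447]
tcp_rot: [[-0.022, 1.0, -0.0], [1.0, 0.022, -0.0], [-0.0, -0.0, -1.0]]
ft_force: [1.4, -1.6, -1.2]
grip_width: 0.0601
finger_force: 0.8
```

>>> play_rows --deltas '[[[-0.005,0,0,0,60],[-0.01,0,0,0,60]]]'

```text
time_s: 4.5
tool_pos: [0.4728, 0.2697, 0.0451]
tcp_rot: [[-0.023, 1.0, 0.005], [1.0, 0.023, 0.0], [0.0, 0.005, -1.0]]
ft_force: [8.5, -1.9, -7.8]
grip_width: 0.0602
finger_force: 4.5
```

>>> play_rows --deltas '[[[0,0,0,0,60],[0,0,0,0,60],[0.004,0,0,0,60],[0.01,0,0.1,0,60],[0.01,0,0.2,0,60],[0.01,0,0.29,0,60],[0.01,0,0.29,0,60]]]'

```text
time_s: 5.2
tool_pos: [0.4763, 0.2711, 0.1661]
tcp_rot: [[-0.022, 1.0, 0.008], [1.0, 0.022, 0.004], [0.004, 0.008, -1.0]]
ft_force: [0.0, -0.5, 0.7]
grip_width: 0.0598
finger_force: 0.0
```

>>> play_rows --deltas '[[[0.02,-0.12,0,-0.09,60],[0.04,-0.24,0,-0.18,60],[0.06,-0.36,0,-0.27,60],[0.1,-0.48,0,-0.36,60],[0.12,-0.6,0,-0.45,60],[0.14,-0.72,0,-0.54,60],[0.17,-0.84,0,-0.63,60],[0.19,-0.95,0,-0.72,60]]]'

```text
time_s: 6.0
tool_pos: [0.5493, -0.1118, 0.16]
tcp_rot: [[0.898, 0.44, -0.002], [0.44, -0.898, 0.001], [-0.002, -0.002, -1.0]]
ft_force: [0.1, 0.7, -0.7]
grip_width: 0.06
finger_force: 0.0
```

>>> play_rows --deltas '[[[0,-0.1,0,-0.09,60],[0,-0.2,0,-0.18,60],[0,-0.3,0,-0.19,60],[0,-0.4,0,-0.195,60],[0,-0.46,0,-0.195,60],[0,-0.46,0,-0.195,60],[0,-0.46,0,-0.195,60]]]'

```text
time_s: 6.7
tool_pos: [0.5492, -0.2933, 0.1598]
tcp_rot: [[0.988, 0.154, -0.002], [0.154, -0.988, 0.003], [-0.002, -0.003, -1.0]]
ft_force: [-0.0, 0.2, -0.2]
grip_width: 0.0601
finger_force: 0.0
```

```bash
python3 - <<'E'
from fit import *
I=save("top","top1"); S=img("side")
o=ctrl.get_obs(); print(o["tool_pos"],o["joint_pos"],np.degrees(np.arctan2(o["tcp_rot"][1][1],o["tcp_rot"][0][1])))
save("","c4",cv2.resize(I[115:235,165:440],None,fx=2.9,fy=4,interpolation=cv2.INTER_CUBIC)[:, :800])
E
```

```text
[ 0.5497 -0.2925  0.1604] [-34.4428  22.2071  85.8592   0.046   72.0718  46.5683] -81.02543452453607
```

View pics/c4.png

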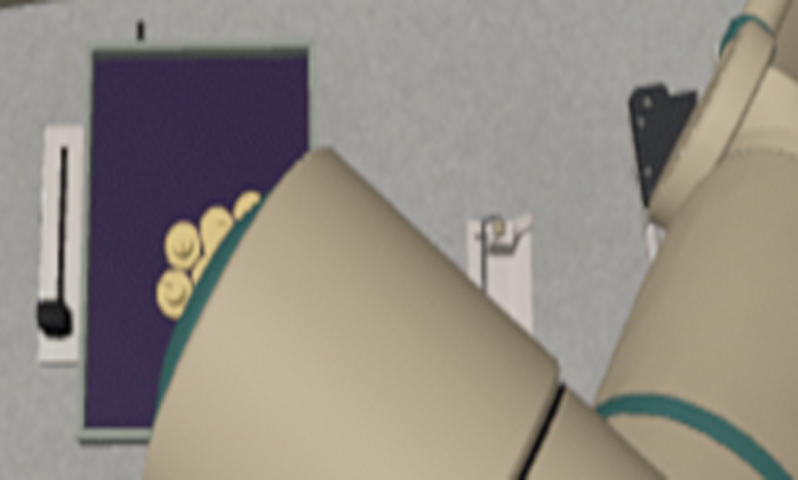

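The selector is at its near stop (c4 (55,318)). Next is grasping the wand.

>>> play_rows --deltas '[[[0.011,-0.003,-0.1,0,50],[0.011,-0.003,-0.2,0,50],[0.011,-0.003,-0.3,0,50],[0.011,-0.003,-0.345,0,50],[0.011,-0.003,-0.345,0,50],[0.011,-0.003,-0.345,0,50]]]' --grip_force 40

```text
time_s: 7.4
tool_pos: [0.5546, -0.2937, 0.0229]
tcp_rot: [[0.988, 0.157, -0.001], [0.157, -0.988, 0.001], [-0.001, -0.001, -1.0]]
ft_force: [-0.4, -0.1, 0.2]
grip_width: 0.0503
finger_force: 0.0
```

>>> play_rows --deltas '[[[0,0,0,0,6],[0,0,0,0,6],[0,0,0,0,6],[0,0,0,0,6],[0,0,0,0,6],[0,0,0,0,6],[0,0,0,0,6]]]'

```text
time_s: 8.1
tool_pos: [0.5547, -0.2956, 0.0233]
tcp_rot: [[0.988, 0.155, 0.0], [0.155, -0.988, -0.0], [0.0, 0.0, -1.0]]
ft_force: [-0.1, 0.8, 1.6]
grip_width: 0.0112
finger_force: 40.0
```

>>> play_rows --deltas '[[[0,0,0.05,0,6],[0,0,0.12,0,6],[0,0,0.2,0,6],[0,0,0.28,0,6],[0,0,0.28,0,6]]]'

```text
time_s: 8.6
tool_pos: [0.5573, -0.2972, 0.1398]
tcp_rot: [[0.988, 0.155, 0.008], [0.155, -0.988, -0.005], [0.007, 0.007, -1.0]]
ft_force: [0.6, 0.3, -0.5]
grip_width: 0.0103
finger_force: 40.0
```

```bash
python3 - <<'E'
from fit import *
S=save("side","side2")
o=ctrl.get_obs(); print(o["tool_pos"],o["grip_width"],o["finger_force"],np.degrees(np.arctan2(o["tcp_rot"][1][1],o["tcp_rot"][0][1])))
save("","c5",cv2.resize(S[90:230,180:330],None,fx=4,fy=4,interpolation=cv2.INTER_CUBIC))
E
```

```text
[ 0.5558 -0.2963  0.1372] 0.010870345154121332 39.99980628490448 -81.0743378685049
```

View pics/c5.png

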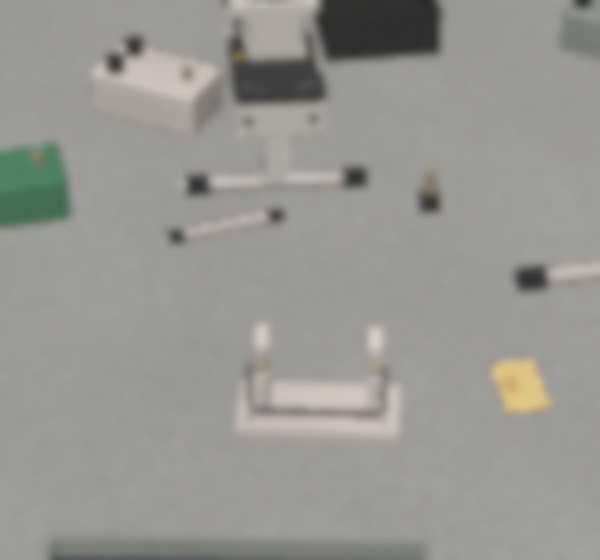

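Caps at c5 (197,184) and (355,177) with the finger at (278,180), so the wand is held near its middle and level. Now moving to the clip.

>>> play_rows --deltas '[[[-0.03,0.1,0,-0.05,6],[-0.06,0.2,0,-0.095,6],[-0.09,0.3,0,-0.095,6],[-0.103,0.371,0,-0.095,6],[-0.103,0.371,0,-0.095,6],[-0.103,0.371,0,-0.095,6],[-0.103,0.371,0,-0.095,6]]]' --grip_force 60

```text
time_s: 9.35
tool_pos: [0.5136, -0.148, 0.1343]
tcp_rot: [[1.0, 0.006, -0.001], [0.006, -1.0, -0.0], [-0.001, 0.0, -1.0]]
ft_force: [-0.3, 0.0, -0.0]
grip_width: 0.0104
finger_force: 60.0
```

```bash
python3 - <<'E'
from fit import *
S=save("side","side3")
for i in range(4):
    o=ctrl.get_obs(); print(o["tool_pos"],np.degrees(np.arctan2(o["tcp_rot"][1][1],o["tcp_rot"][0][1]))); ctrl.camera("top")
g=S.astype(int).max(2); ys,xs=np.nonzero(g[110:175,225:295]<70); print(np.c_[ys+110,xs+225][:3])
save("","c6",cv2.resize(S[120:210,215:305],None,fx=6,fy=6,interpolation=cv2.INTER_CUBIC))
E
```

```text
[ 0.5137 -0.1482  0.1344] -89.67770476000761
[ 0.5137 -0.1483  0.1346] -89.68801619823071
[ 0.5137 -0.1482  0.1347] -89.6983918146871
[ 0.5136 -0.1481  0.1347] -89.69509528043524
[[110 269]
 [110 270]
 [111 247]]
```

View pics/c6.png

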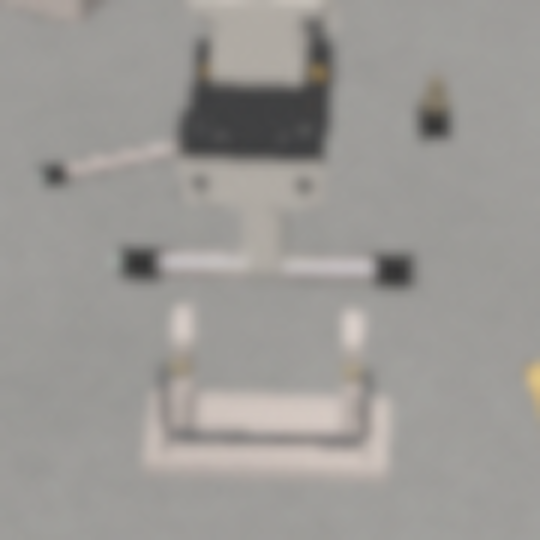

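Wand at c6 row 265, caps at 140 and 394, over forks at 182 and 353, so it is centred. Pressing down.

>>> play_rows --deltas '[[[0,0,-0.05,0,6],[0,0,-0.1,0,6],[0,0,-0.125,0,6],[0,0,-0.14,0,6],[0,0,-0.14,0,6]]]'

```text
time_s: 10.1
tool_pos: [0.5128, -0.1479, 0.0788]
tcp_rot: [[1.0, 0.007, -0.002], [0.007, -1.0, -0.001], [-0.002, 0.001, -1.0]]
ft_force: [-2.8, -2.2, 0.5]
grip_width: 0.0102
finger_force: 60.0
```

>>> play_rows --deltas '[[[0,0,-0.01,0,6],[0,0,-0.02,0,6],[0,0,-0.03,0,6],[0,0,-0.04,0,6],[0,0,-0.04,0,6]]]'

```text
time_s: 10.6
tool_pos: [0.5141, -0.1465, 0.0632]
tcp_rot: [[1.0, 0.006, 0.001], [0.006, -1.0, 0.001], [0.001, -0.001, -1.0]]
ft_force: [-0.7, -0.4, 2.0]
grip_width: 0.0108
finger_force: 60.0
```

>>> play_rows --deltas '[[[0,0,-0.004,0,6],[0,0,-0.007,0,6],[0,0,-0.007,0,6]]]'

```text
time_s: 10.9
tool_pos: [0.5142, -0.1465, 0.0629]
tcp_rot: [[1.0, 0.006, 0.002], [0.006, -1.0, 0.0], [0.002, -0.0, -1.0]]
ft_force: [-5.6, 1.4, 17.9]
grip_width: 0.0103
finger_force: 60.0
```

>>> play_rows --deltas '[[[0,0,0.005,0,30],[0,0,0.005,0,30],[0,0,0.005,0,30],[0,0,0.005,0,30],[0,0,0.1,0,30],[0,0,0.2,0,30],[0,0,0.32,0,30],[0,0,0.44,0,30]]]'

```text
time_s: 11.7
tool_pos: [0.5131, -0.1467, 0.2374]
tcp_rot: [[1.0, 0.007, -0.001], [0.007, -1.0, 0.001], [-0.001, -0.001, -1.0]]
ft_force: [1.1, -0.4, -0.1]
grip_width: 0.0298
finger_force: 0.0
```

>>> play_rows --deltas '[[[-0.05,0.11,0,0.09,34],[-0.1,0.22,0,0.18,34],[-0.15,0.33,0,0.27,34],[-0.2,0.44,0,0.36,34],[-0.25,0.55,0,0.45,34],[-0.3,0.66,0,0.54,34],[-0.35,0.77,0,0.63,34],[-0.4,0.88,0,0.72,34]]]'

```text
time_s: 12.5
tool_pos: [0.3523, 0.2066, 0.2362]
tcp_rot: [[0.415, 0.91, 0.0], [0.91, -0.415, 0.001], [0.001, 0.0, -1.0]]
ft_force: [-0.4, 0.7, -0.2]
grip_width: 0.034
finger_force: 0.0
```

>>> play_rows --deltas '[[[-0.05,0.11,0,0.09,34],[-0.1,0.22,0,0.18,34],[-0.15,0.33,0,0.27,34],[-0.2,0.44,0,0.28,34],[-0.2,0.49,0,0.28,34],[-0.2,0.49,0,0.28,34]]]'

```text
time_s: 13.1
tool_pos: [0.2727, 0.4036, 0.2356]
tcp_rot: [[-0.01, 1.0, -0.0], [1.0, 0.01, 0.001], [0.001, -0.0, -1.0]]
ft_force: [0.0, -0.8, 0.3]
grip_width: 0.0343
finger_force: 0.0
```

```bash
cat > knobs.py <<'E'
from fit import *
import sys
BED=(.5588,.139,.0231)
def tobed(p): c,s=np.cos(BED[2]),np.sin(BED[2]); d=np.array(p[:2])-BED[:2]; return np.array([c*d[0]+s*d[1],-s*d[0]+c*d[1]])
def knobs(tag=None):
    I=img("top")
    if tag: save("",tag,cv2.resize(I[115:235,165:285],None,fx=5,fy=5,interpolation=cv2.INTER_CUBIC))
    r=[d for d in ctrl.pinpoint("knob_a","top")]
    return [(at_z("top",d["location"],.023)[:2],d["confidence"],d["location"]) for d in r]
if __name__=="__main__":
    for p,c,l in knobs(sys.argv[1]): print(p*1000,tobed(p)*1000,round(c,2),l)
    o=ctrl.get_obs(); print(o["tool_pos"],o["time_s"],np.degrees(np.arctan2(o["tcp_rot"][1][1],o["tcp_rot"][0][1])))
E
python3 knobs.py k1
python3 - <<'E'
from fit import *
I=cv2.imread("pics/k1.png")
T=img("top"); S=img("side")
a=cv2.resize(T[160:225,320:360],None,fx=9,fy=9,interpolation=cv2.INTER_CUBIC)
b=cv2.resize(S[162:206,232:288],None,fx=7,fy=7,interpolation=cv2.INTER_CUBIC)
o=np.zeros((590,760,3),np.uint8);o[:585,:360]=a;o[:308,362:754]=b
o[310:,400:680]=cv2.resize(cv2.cvtColor(I,cv2.COLOR_BGR2RGB)[200:440,240:480],(280,280));save("","c7",o)
A=ctrl.pinpoint("clip_seat","top")[:1]; print(A)
E
```

```text
[545.0883 113.9251] [-14.2873 -24.7515] 0.66 [178.3, 242.1]
[525.7618 158.4879] [-32.5793  20.2458] 0.64 [184.8, 225.5]
[585.519  82.304] [ 25.4023 -57.298 ] 0.57 [164.4, 254.1]
[552.8316 151.7443] [-5.6724 12.8787] 0.56 [175.3, 228.4]
[535.8558  94.4758] [-23.9665 -43.9824] 0.48 [181.7, 249.1]
[560.4212 129.8426] [ 1.4093 -9.1924] 0.46 [172.8, 236.5]
[509.0007  99.5834] [-50.6964 -38.2558] 0.45 [191.2, 246.9]
[528.6029 130.5159] [-30.385   -7.7843] 0.41 [184.0, 235.8]
[0.2731 0.4006 0.2357] 13.2 0.43536626949819823
[{'location': [188.3, 337.8], 'confidence': 0.96}]
```

View pics/c7.png

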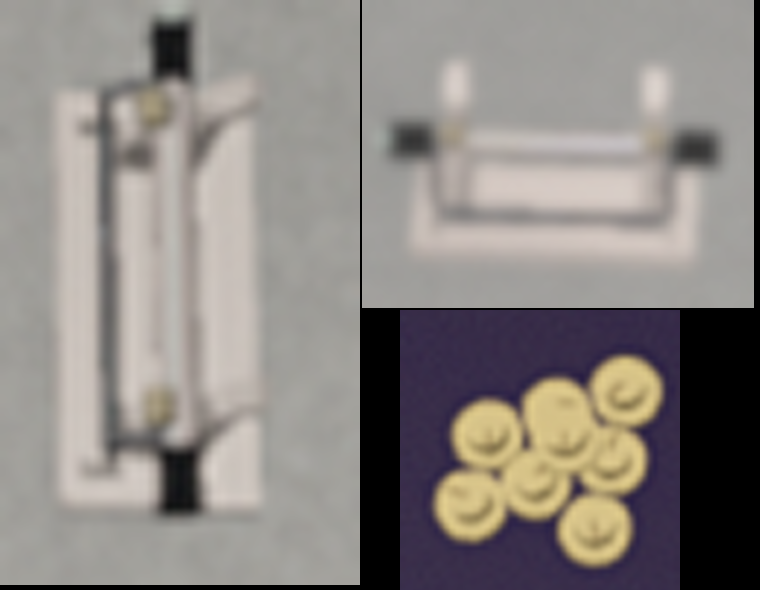

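The wand is seated: caps at c7 (172,50) and (180,480), rollers back at (153,105) and (158,405), so the jaw is shut. All 8 knobs are still in the heap. Next I'll plan the picks.

```bash
cat > plan.py <<'E'
from knobs import *
def score(ps,i,ang,op=.028):
    u=np.array([np.cos(ang),np.sin(ang)]); v=np.array([-u[1],u[0]]); best=1
    for j,q in enumerate(ps):
        if j==i: continue
        d=q-ps[i]; a=abs(d@u); b=abs(d@v)
        dx=max(op/2-a,a-op/2-.0125,0); dy=max(b-.008,0); best=min(best,np.hypot(dx,dy)-.010)
    return best
def best(ps,i):
    A=np.radians(np.arange(-88,92,4)); s=[score(ps,i,a) for a in A]; k=int(np.argmax(s)); return np.degrees(A[k]),s[k]
if __name__=="__main__":
    px=[(487,435),(470,505),(537,485),(594,528),(612,462),(626,392),(557,413)]
    f=lambda x,y:(115+(200+(y-310)*6/7)/5-.5,165+(240+(x-400)*6/7)/5-.5)
    ps=[at_z("top",f(*p),.017)[:2] for p in px]; d=at_z("top",f(568,432),.040)[:2]
    from scipy.spatial.distance import pdist
    print("d",d*1000,tobed(d)*1000,pdist(ps).min())
    for i,p in enumerate(ps): print(i,p*1000,tobed(p)*1000,best(ps,i))
    B=lambda x,y:W(BED,(x,y,0))[:2]*1000
    for s in((95,70),(95,0),(95,-70),(32,70),(-95,70),(-95,0),(-95,-70)): print(s,B(s[0]/1000,s[1]/1000))
E
python3 plan.py
```

```text
d [548.2519 115.0097] [-11.0994 -23.7403] 0.03271347391815116
0 [552.7363 155.0682] [-5.6909 16.204 ] (np.float64(-40.0), np.float64(-0.00012827703107366577))
1 [518.4666 161.5545] [-39.8017  23.4801] (np.float64(44.0), np.float64(0.0104715858854611))
2 [528.8226 130.5235] [-30.1652  -7.7819] (np.float64(-12.000000000000002), np.float64(-0.00018072971123533378))
3 [508.5655 103.0413] [-51.0517 -34.7888] (np.float64(-72.0), np.float64(0.009758154083029465))
4 [540.7592  95.6612] [-19.037  -42.9106] (np.float64(80.0), np.float64(0.001191184733782413))
5 [575.2789  90.1478] [ 15.3461 -49.2198] (np.float64(48.00000000000001), np.float64(0.011342271424802366))
6 [564.2363 122.4455] [  5.0524 -16.6757] (np.float64(16.0), np.float64(0.0009088512140510135))
(95, 70) [652.1578 211.1756]
(95, 0) [653.7747 141.1943]
(95, -70) [655.3915  71.213 ]
(32, 70) [589.1746 209.7205]
(-95, 70) [462.2085 206.787 ]
(-95, 0) [463.8253 136.8057]
(-95, -70) [465.4422  66.8244]
```

>>> play_rows --deltas '[[[0.085,-0.089,0,0,34],[0.17,-0.178,0,0,34],[0.256,-0.267,0,0,34],[0.342,-0.356,-0.06,0,34],[0.43,-0.445,-0.12,0,34],[0.52,-0.535,-0.18,0,34],[0.6,-0.625,-0.23,0,34],[0.684,-0.712,-0.25,0,34]]]' --grip_force 15

```text
time_s: 14.15
tool_pos: [0.5349, 0.1255, 0.1391]
tcp_rot: [[-0.004, 1.0, -0.002], [1.0, 0.004, 0.0], [0.0, -0.002, -1.0]]
ft_force: [0.5, 0.3, 0.1]
grip_width: 0.0338
finger_force: 0.0
```

>>> play_rows --deltas '[[[0,0,0,0,34],[0,0,0,0,34],[0,0,-0.06,0,34],[0,0,-0.12,0,34],[0,0,-0.16,0,34],[0,0,-0.183,0,34],[0,0,-0.183,0,34]]]'

```text
time_s: 14.85
tool_pos: [0.5337, 0.1293, 0.0672]
tcp_rot: [[-0.008, 1.0, -0.001], [1.0, 0.008, 0.0], [0.0, -0.001, -1.0]]
ft_force: [-1.3, 0.2, 0.2]
grip_width: 0.0338
finger_force: 0.0
```

>>> play_rows --deltas '[[[0,0,0,0,14],[0,0,0,0,14],[0,0,0,0,14],[0,0,0,0,14],[0,0,0.05,0,14],[0,0,0.1,0,14],[0,0,0.1,0,14]]]'

```text
time_s: 15.55
tool_pos: [0.5372, 0.1287, 0.1095]
tcp_rot: [[-0.006, 1.0, 0.006], [1.0, 0.006, 0.001], [0.001, 0.006, -1.0]]
ft_force: [-0.1, 0.1, 0.0]
grip_width: 0.0139
finger_force: 0.0
```

Missed by about 13 mm: that call ended before the target was reached. I'll back off and look again.

>>> play_rows --deltas '[[[0,0,0.1,0,30],[-0.1,0.1,0.2,0,30],[-0.2,0.2,0.25,0,30],[-0.3,0.3,0.25,0,30],[-0.4,0.4,0.25,0,30],[-0.5,0.5,0.25,0,30],[-0.55,0.55,0.25,0,30],[-0.55,0.55,0.25,0,30]]]'

```text
time_s: 16.35
tool_pos: [0.312, 0.3501, 0.2064]
tcp_rot: [[-0.009, 1.0, -0.002], [1.0, 0.009, 0.0], [0.0, -0.002, -1.0]]
ft_force: [0.5, -0.1, 0.2]
grip_width: 0.0299
finger_force: 0.0
```

```bash
python3 knobs.py k2; python3 - <<'E'
from h import *
S=ctrl.camera("side"); I=cv2.imread("pics/k2.png")[:,:,::-1]
b=cv2.resize(S[225:285,190:280],None,fx=6,fy=6,interpolation=cv2.INTER_CUBIC)
o=np.zeros((600,800,3),np.uint8); o[:360,:540]=b[:360,:540]; o[360:600,:300]=I[220:460,220:520]
a=cv2.resize(I[220:440,240:480],None,fx=2.0,fy=2.0); o[:440,320:800]=a[:440,:480]; o[440:600,300:700]=b[100:260,100:500]
save("","c8",np.ascontiguousarray(o))
E
```

```text
[554.1721 128.5035] [ -4.8692 -10.3868] 0.64 [175.0, 236.9]
[518.2384 100.7097] [-41.4352 -37.3432] 0.64 [187.9, 246.6]
[547.4518 150.4179] [-11.0815  11.6769] 0.61 [177.2, 228.8]
[581.8169  94.0368] [ 21.9722 -45.4828] 0.58 [165.6, 249.8]
[510.3204 157.2573] [-48.045   19.3722] 0.57 [190.3, 225.7]
[522.0838 132.1675] [-36.8642  -5.9827] 0.53 [186.3, 235.1]
[542.0502  96.3169] [-17.7312 -42.2848] 0.47 [179.5, 248.5]
[548.9858 104.2092] [-10.6152 -34.5548] 0.41 [177.0, 245.7]
[0.3126 0.3499 0.2064] 16.45 0.6433967654818391
```

View pics/c8.png

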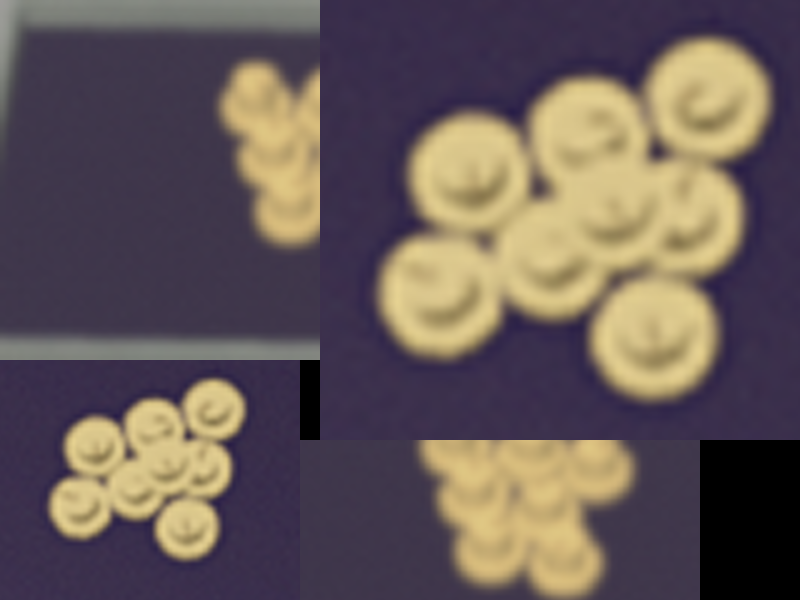

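d (on top) sits at c8 (618,213). The others are at (470,172), (442,295), (552,260), (655,337), (688,218), (708,100) and (588,135).

```bash
python3 - <<'E'
from plan import *
f=lambda x,y:(115+(220+y/2)/5-.5,165+(240+(x-320)/2)/5-.5)
px=[(470,172),(442,295),(552,260),(655,337),(688,218),(708,100),(588,135)]
ps=[at_z("top",f(*p),.017)[:2] for p in px]; d=at_z("top",f(618,213),.040)[:2]
print("d",d*1000,tobed(d)*1000)
for i,p in enumerate(ps): print(i,p*1000,tobed(p)*1000,best(ps,i))
E
```

```text
d [536.0468 111.8743] [-23.3737 -26.5929]
0 [553.3951 154.8607] [-5.0372 15.9813] (np.float64(76.0), np.float64(0.00041786245540230936))
1 [518.2763 160.9985] [-40.0048  22.9286] (np.float64(44.0), np.float64(0.010695320435499795))
2 [528.8063 131.3063] [-30.1634  -6.9989] (np.float64(-12.000000000000002), np.float64(0.0003640110116099448))
3 [507.6552 102.3471] [-51.9778 -35.4618] (np.float64(-72.0), np.float64(0.011064746431271486))
4 [541.5175  94.4297] [-18.3073 -44.1593] (np.float64(-72.0), np.float64(0.0024997142793074783))
5 [575.4469  89.9951] [ 15.5106 -49.3763] (np.float64(52.0), np.float64(0.010666555285307062))
6 [564.681  122.7775] [  5.5047 -16.354 ] (np.float64(20.0), np.float64(0.0018090275344284801))
```

>>> play_rows --deltas '[[[0.08,-0.085,0,0,34],[0.16,-0.17,0,0,34],[0.24,-0.255,-0.06,0,34],[0.32,-0.34,-0.12,0,34],[0.4,-0.425,-0.18,0,34],[0.48,-0.51,-0.24,0,34],[0.559,-0.595,-0.24,0,34],[0.559,-0.595,-0.24,0,34]]]'

```text
time_s: 17.3
tool_pos: [0.5429, 0.1043, 0.1092]
tcp_rot: [[-0.0, 1.0, 0.001], [1.0, 0.0, -0.003], [-0.003, 0.001, -1.0]]
ft_force: [-1.1, 0.3, 0.6]
grip_width: 0.0338
finger_force: 0.0
```

>>> play_rows --deltas '[[[0,0,0,0,34],[0,0,0,0,34]]]'

```text
time_s: 17.5
tool_pos: [0.5381, 0.11, 0.1108]
tcp_rot: [[-0.005, 1.0, -0.001], [1.0, 0.005, 0.0], [0.0, -0.001, -1.0]]
ft_force: [-0.3, 0.1, -0.0]
grip_width: 0.0341
finger_force: 0.0
```

>>> play_rows --deltas '[[[-0.002,0.002,-0.06,0,34],[-0.003,0.004,-0.1,0,34],[-0.003,0.004,-0.12,0,34],[-0.003,0.004,-0.12,0,34],[-0.003,0.004,-0.12,0,14],[-0.003,0.004,-0.12,0,14],[-0.003,0.004,-0.12,0,14],[-0.003,0.004,-0.12,0,14]]]'

```text
time_s: 18.3
tool_pos: [0.5383, 0.1124, 0.064]
tcp_rot: [[-0.006, 1.0, 0.002], [1.0, 0.006, 0.001], [0.001, 0.002, -1.0]]
ft_force: [0.4, 2.0, 3.7]
grip_width: 0.0195
finger_force: 15.0
```

>>> play_rows --deltas '[[[0,0,0.03,0,14],[0,0,0.08,0,14],[0,0,0.12,0,14],[0,0,0.12,0,14]]]'

```text
time_s: 18.7
tool_pos: [0.5396, 0.1121, 0.1139]
tcp_rot: [[-0.007, 1.0, 0.006], [1.0, 0.007, 0.0], [0.0, 0.006, -1.0]]
ft_force: [-0.1, 0.1, -0.3]
grip_width: 0.0192
finger_force: 15.0
```

>>> play_rows --deltas '[[[0.1,0.08,0,0,14],[0.2,0.17,0,0,14],[0.285,0.246,0,0,14],[0.285,0.246,0,0,14],[0.285,0.246,0,0,14],[0.285,0.246,-0.08,0,14],[0.285,0.246,-0.14,0,14],[0.285,0.246,-0.172,0,14]]]'

```text
time_s: 19.5
tool_pos: [0.6484, 0.2088, 0.0405]
tcp_rot: [[-0.006, 1.0, -0.006], [1.0, 0.006, -0.002], [-0.002, -0.006, -1.0]]
ft_force: [-6.8, -0.9, 21.4]
grip_width: 0.0195
finger_force: 15.0
```

>>> play_rows --deltas '[[[0,0,0,0,14],[0,0,0,0,14]]]'

```text
time_s: 19.7
tool_pos: [0.6514, 0.2099, 0.0428]
tcp_rot: [[-0.006, 1.0, 0.0], [1.0, 0.006, -0.0], [-0.0, 0.0, -1.0]]
ft_force: [0.6, -0.6, -0.6]
grip_width: 0.02
finger_force: 15.0
```

>>> play_rows --deltas '[[[0,0,0,0,30],[0,0,0,0,30],[0,0,0.06,0,30],[0,0,0.13,0,30],[-0.05,-0.08,0.13,0.09,28],[-0.1,-0.16,0.13,0.18,28],[-0.15,-0.24,0.13,0.27,28],[-0.19,-0.3,0.13,0.36,28]]]'

```text
time_s: 20.5
tool_pos: [0.5746, 0.089, 0.0951]
tcp_rot: [[-0.546, 0.838, 0.001], [0.838, 0.546, -0.0], [-0.001, 0.0, -1.0]]
ft_force: [0.6, -0.5, 0.3]
grip_width: 0.0282
finger_force: 0.0
```

>>> play_rows --deltas '[[[0,0,0,0.09,28],[0,0,0,0.18,28],[0,0,0,0.214,28],[0,0,0,0.214,28],[0,0,0,0.214,28]]]'

```text
time_s: 21.0
tool_pos: [0.5759, 0.0905, 0.0948]
tcp_rot: [[-0.788, 0.616, 0.001], [0.616, 0.788, 0.0], [-0.001, 0.001, -1.0]]
ft_force: [-0.8, 0.5, 0.4]
grip_width: 0.0279
finger_force: 0.0
```

```bash
cat > st.py <<'E'
from h import *
o=ctrl.get_obs(); print(np.round(o["tool_pos"],4),np.degrees(np.arctan2(o["tcp_rot"][1][1],o["tcp_rot"][0][1])).round(1),o["time_s"])
E
python3 st.py
```

```text
[0.5759 0.0905 0.0948] 52.0 21.0
```

>>> play_rows --deltas '[[[0,0,-0.06,0,28],[0,0,-0.11,0,28],[0,0,-0.136,0,28],[0,0,-0.136,0,28],[0,0,-0.136,0,14],[0,0,-0.136,0,14],[0,0,-0.136,0,14],[0,0,-0.136,0,14]]]'

```text
time_s: 21.8
tool_pos: [0.5761, 0.0906, 0.0406]
tcp_rot: [[-0.788, 0.615, 0.001], [0.615, 0.788, 0.0], [-0.001, 0.001, -1.0]]
ft_force: [0.7, -0.2, 1.9]
grip_width: 0.0192
finger_force: 15.0
```

>>> play_rows --deltas '[[[0,0,0.06,0,14],[0,0,0.12,0,14],[0.1,-0.025,0.12,0,14],[0.198,-0.049,0.12,0,14],[0.198,-0.049,0.12,0,14],[0.198,-0.049,0.06,0,14],[0.198,-0.049,0.02,0,14],[0.198,-0.049,0.004,0,14]]]'

```text
time_s: 22.6
tool_pos: [0.6528, 0.0709, 0.0401]
tcp_rot: [[-0.788, 0.615, -0.004], [0.615, 0.788, -0.0], [0.003, -0.003, -1.0]]
ft_force: [-4.9, -0.4, 14.7]
grip_width: 0.0195
finger_force: 15.0
```

>>> play_rows --deltas '[[[0,0,0,0,14],[0,0,0,0,14]]]'

```text
time_s: 22.8
tool_pos: [0.6549, 0.0711, 0.042]
tcp_rot: [[-0.788, 0.615, 0.001], [0.615, 0.788, 0.0], [-0.0, 0.001, -1.0]]
ft_force: [0.2, 0.4, -0.2]
grip_width: 0.0197
finger_force: 15.0
```

>>> play_rows --deltas '[[[0,0,0,0,30],[0,0,0,0,30],[0,0,0.06,0,30],[0,0,0.13,0,30],[-0.1,0.02,0.13,0.09,28],[-0.2,0.04,0.13,0.18,28],[-0.3,0.06,0.13,0.27,28],[-0.369,0.078,0.13,0.36,28]]]'

```text
time_s: 23.6
tool_pos: [0.5042, 0.1024, 0.0938]
tcp_rot: [[-0.996, 0.091, -0.001], [0.091, 0.996, 0.0], [0.001, 0.0, -1.0]]
ft_force: [-0.3, 0.2, 0.1]
grip_width: 0.0282
finger_force: 0.0
```

>>> play_rows --deltas '[[[0,0,0,0.09,28],[0,0,0,0.18,28],[0,0,0,0.262,28],[0,0,0,0.262,28],[0,0,0,0.262,28]]]'

```text
time_s: 24.1
tool_pos: [0.5074, 0.1021, 0.0938]
tcp_rot: [[-0.952, -0.307, 0.001], [-0.307, 0.952, 0.0], [-0.001, -0.0, -1.0]]
ft_force: [0.4, 0.6, -0.6]
grip_width: 0.0278
finger_force: 0.0
```

```bash
python3 st.py
```

```text
[0.5074 0.1021 0.0938] 107.9 24.1
```

>>> play_rows --deltas '[[[0,0,-0.06,0,28],[0,0,-0.11,0,28],[0,0,-0.134,0,28],[0,0,-0.134,0,28],[0,0,-0.134,0,14],[0,0,-0.134,0,14],[0,0,-0.134,0,14],[0,0,-0.134,0,14]]]'

```text
time_s: 24.9
tool_pos: [0.5077, 0.1022, 0.0405]
tcp_rot: [[-0.951, -0.309, 0.001], [-0.309, 0.951, 0.0], [-0.001, -0.0, -1.0]]
ft_force: [-0.3, -0.4, 0.9]
grip_width: 0.0194
finger_force: 15.0
```

>>> play_rows --deltas '[[[0,0,0.06,0,14],[0,0,0.12,0,14],[-0.06,-0.04,0.12,0,14],[-0.107,-0.076,0.12,0,14],[-0.107,-0.076,0.12,0,14],[-0.107,-0.076,0.06,0,14],[-0.107,-0.076,0.02,0,14],[-0.107,-0.076,0.004,0,14]]]'

```text
time_s: 25.7
tool_pos: [0.4645, 0.072, 0.0405]
tcp_rot: [[-0.951, -0.309, -0.001], [-0.309, 0.951, 0.0], [0.001, 0.001, -1.0]]
ft_force: [-0.0, 0.6, 3.4]
grip_width: 0.0199
finger_force: 15.0
```

>>> play_rows --deltas '[[[0,0,0,0,14],[0,0,0,0,30],[0,0,0,0,30],[0,0,0.06,0,30],[0,0,0.13,0,30],[0.04,0.07,0.13,-0.09,28],[0.08,0.14,0.13,-0.18,28],[0.133,0.223,0.13,-0.27,28]]]'

```text
time_s: 26.5
tool_pos: [0.5182, 0.1615, 0.0948]
tcp_rot: [[-0.993, 0.116, 0.002], [0.116, 0.993, 0.0], [-0.002, 0.0, -1.0]]
ft_force: [0.4, -0.8, -1.2]
grip_width: 0.0278
finger_force: 0.0
```

>>> play_rows --deltas '[[[0,0,0,-0.09,28],[0,0,0,-0.18,28],[0,0,0,-0.27,28],[0,0,0,-0.36,28],[0,0,0,-0.441,28],[0,0,0,-0.441,28],[0,0,0,-0.441,28]]]'

```text
time_s: 27.2
tool_pos: [0.5179, 0.161, 0.094]
tcp_rot: [[-0.697, 0.717, 0.001], [0.717, 0.697, 0.0], [-0.001, 0.001, -1.0]]
ft_force: [0.5, 0.4, -0.1]
grip_width: 0.0283
finger_force: 0.0
```

```bash
python3 st.py
```

```text
[0.5179 0.161  0.094 ] 44.2 27.2
```

>>> play_rows --deltas '[[[0,0,-0.06,0,28],[0,0,-0.11,0,28],[0,0,-0.134,0,28],[0,0,-0.134,0,28],[0,0,-0.134,0,14],[0,0,-0.134,0,14],[0,0,-0.134,0,14],[0,0,-0.134,0,14]]]'

```text
time_s: 28.0
tool_pos: [0.5182, 0.161, 0.0406]
tcp_rot: [[-0.695, 0.719, 0.002], [0.719, 0.695, 0.0], [-0.001, 0.001, -1.0]]
ft_force: [0.0, 0.1, 1.3]
grip_width: 0.0195
finger_force: 15.0
```

>>> play_rows --deltas '[[[0,0,0.06,0,14],[0,0,0.12,0,14],[-0.07,0.06,0.12,0,14],[-0.14,0.115,0.12,0,14],[-0.14,0.115,0.12,0,14],[-0.14,0.115,0.06,0,14],[-0.14,0.115,0.02,0,14],[-0.14,0.115,0.004,0,14]]]'

```text
time_s: 28.8
tool_pos: [0.4612, 0.2064, 0.0404]
tcp_rot: [[-0.695, 0.719, -0.002], [0.719, 0.695, -0.001], [0.001, -0.002, -1.0]]
ft_force: [-2.1, -1.4, 13.8]
grip_width: 0.0194
finger_force: 15.0
```

>>> play_rows --deltas '[[[0,0,0,0,14],[0,0,0,0,30],[0,0,0,0,30],[0,0,0.06,0,30],[0,0,0.13,0,30],[0.07,-0.04,0.13,-0.09,28],[0.15,-0.08,0.13,-0.18,28],[0.228,-0.13,0.13,-0.27,28]]]'

```text
time_s: 29.6
tool_pos: [0.5544, 0.1548, 0.0949]
tcp_rot: [[-0.333, 0.943, 0.003], [0.943, 0.333, 0.001], [-0.0, 0.003, -1.0]]
ft_force: [0.5, 0.4, 0.1]
grip_width: 0.0282
finger_force: 0.0
```

>>> play_rows --deltas '[[[0,0,0,-0.09,28],[0,0,0,-0.18,28],[0,0,0,-0.27,28],[0,0,0,-0.36,28],[0,0,0,-0.365,28],[0,0,0,-0.365,28]]]'

```text
time_s: 30.2
tool_pos: [0.5531, 0.1549, 0.094]
tcp_rot: [[0.224, 0.974, 0.001], [0.974, -0.224, 0.0], [0.0, 0.001, -1.0]]
ft_force: [0.2, 0.2, -0.1]
grip_width: 0.028
finger_force: 0.0
```

```bash
python3 st.py
```

```text
[0.5531 0.1549 0.094 ] -13.0 30.2
```

>>> play_rows --deltas '[[[0,0,-0.06,0,28],[0,0,-0.11,0,28],[0,0,-0.134,0,28],[0,0,-0.134,0,28],[0,0,-0.134,0,14],[0,0,-0.134,0,14],[0,0,-0.134,0,14],[0,0,-0.134,0,14]]]'

```text
time_s: 31.0
tool_pos: [0.5534, 0.155, 0.0407]
tcp_rot: [[0.227, 0.974, 0.002], [0.974, -0.227, 0.0], [0.001, 0.002, -1.0]]
ft_force: [0.1, -0.6, 2.5]
grip_width: 0.0193
finger_force: 15.0
```

>>> play_rows --deltas '[[[0,0,0.06,0,14],[0,0,0.12,0,14],[0.045,0.07,0.12,0,14],[0.089,0.137,0.12,0,14],[0.089,0.137,0.12,0,14],[0.089,0.137,0.06,0,14],[0.089,0.137,0.02,0,14],[0.089,0.137,0.004,0,14]]]'

```text
time_s: 31.8
tool_pos: [0.5864, 0.2089, 0.0401]
tcp_rot: [[0.227, 0.974, -0.004], [0.974, -0.227, -0.001], [-0.002, -0.004, -1.0]]
ft_force: [-4.4, 0.3, 15.6]
grip_width: 0.0194
finger_force: 15.0
```

>>> play_rows --deltas '[[[0,0,0,0,14],[0,0,0,0,30],[0,0,0,0,30],[0,0,0.06,0,30],[0,0,0.13,0,30],[-0.02,-0.07,0.13,-0.09,28],[-0.04,-0.15,0.13,-0.18,28],[-0.061,-0.218,0.13,-0.27,28]]]'

```text
time_s: 32.6
tool_pos: [0.5642, 0.1214, 0.0945]
tcp_rot: [[0.612, 0.791, 0.002], [0.791, -0.612, -0.0], [0.001, 0.002, -1.0]]
ft_force: [1.1, -0.9, -0.8]
grip_width: 0.028
finger_force: 0.0
```

>>> play_rows --deltas '[[[0,0,0,-0.09,28],[0,0,0,-0.18,28],[0,0,0,-0.27,28],[0,0,0,-0.36,28],[0,0,0,-0.385,28],[0,0,0,-0.385,28]]]'

```text
time_s: 33.2
tool_pos: [0.5643, 0.1224, 0.0941]
tcp_rot: [[0.951, 0.308, 0.001], [0.308, -0.951, -0.0], [0.001, 0.0, -1.0]]
ft_force: [-0.8, -0.2, -0.1]
grip_width: 0.0278
finger_force: 0.0
```

```bash
python3 st.py
```

```text
[0.5643 0.1224 0.0941] -72.1 33.2
```

>>> play_rows --deltas '[[[0,0,-0.06,0,28],[0,0,-0.11,0,28],[0,0,-0.134,0,28],[0,0,-0.134,0,28],[0,0,-0.134,0,14],[0,0,-0.134,0,14],[0,0,-0.134,0,14],[0,0,-0.134,0,14]]]'

```text
time_s: 34.0
tool_pos: [0.5647, 0.1226, 0.0407]
tcp_rot: [[0.951, 0.308, 0.002], [0.308, -0.951, 0.0], [0.002, 0.0, -1.0]]
ft_force: [1.1, 0.2, 2.3]
grip_width: 0.0194
finger_force: 15.0
```

>>> play_rows --deltas '[[[0,0,0.06,0,14],[0,0,0.12,0,14],[0.11,0.02,0.12,0,14],[0.224,0.046,0.12,0,14],[0.224,0.046,0.12,0,14],[0.224,0.046,0.06,0,14],[0.224,0.046,0.02,0,14],[0.224,0.046,0.004,0,14]]]'

```text
time_s: 34.8
tool_pos: [0.6515, 0.1407, 0.0401]
tcp_rot: [[0.951, 0.308, -0.004], [0.308, -0.951, -0.001], [-0.004, -0.001, -1.0]]
ft_force: [-5.0, 0.0, 17.2]
grip_width: 0.0192
finger_force: 15.0
```

>>> play_rows --deltas '[[[0,0,0,0,14],[0,0,0,0,30],[0,0,0,0,30],[0,0,0.06,0,30],[0,0,0.13,0,30],[-0.09,-0.04,0.13,0.09,28],[-0.19,-0.08,0.13,0.18,28],[-0.281,-0.116,0.13,0.27,28]]]'

```text
time_s: 35.6
tool_pos: [0.5399, 0.094, 0.0941]
tcp_rot: [[0.736, 0.677, 0.001], [0.677, -0.736, -0.0], [0.001, 0.001, -1.0]]
ft_force: [-0.2, -0.7, 0.2]
grip_width: 0.0282
finger_force: 0.0
```

>>> play_rows --deltas '[[[0,0,0,0.09,28],[0,0,0,0.18,28],[0,0,0,0.23,28],[0,0,0,0.23,28],[0,0,0,0.23,28]]]'

```text
time_s: 36.1
tool_pos: [0.5415, 0.0945, 0.094]
tcp_rot: [[0.457, 0.89, 0.001], [0.89, -0.457, -0.0], [0.0, 0.001, -1.0]]
ft_force: [-0.5, 0.1, -0.0]
grip_width: 0.0279
finger_force: 0.0
```

```bash
python3 st.py
```

```text
[0.5415 0.0945 0.094 ] -27.2 36.1
```

>>> play_rows --deltas '[[[0,0,-0.06,0,28],[0,0,-0.11,0,28],[0,0,-0.134,0,28],[0,0,-0.134,0,28],[0,0,-0.134,0,14],[0,0,-0.134,0,14],[0,0,-0.134,0,14],[0,0,-0.134,0,14]]]'

```text
time_s: 36.9
tool_pos: [0.5417, 0.0945, 0.0406]
tcp_rot: [[0.455, 0.89, 0.001], [0.89, -0.455, 0.0], [0.001, 0.001, -1.0]]
ft_force: [0.5, 0.5, 0.9]
grip_width: 0.0191
finger_force: 15.0
```

>>> play_rows --deltas '[[[0,0,0.06,0,14],[0,0,0.12,0,14],[-0.1,0.05,0.12,0,14],[-0.194,0.106,0.12,0,14],[-0.194,0.106,0.12,0,14],[-0.194,0.106,0.06,0,14],[-0.194,0.106,0.02,0,14],[-0.194,0.106,0.004,0,14]]]'

```text
time_s: 37.7
tool_pos: [0.4634, 0.1367, 0.0406]
tcp_rot: [[0.455, 0.89, -0.001], [0.89, -0.455, -0.0], [-0.001, -0.001, -1.0]]
ft_force: [0.3, -0.2, 0.2]
grip_width: 0.0194
finger_force: 15.0
```

>>> play_rows --deltas '[[[0,0,0,0,14],[0,0,0,0,30],[0,0,0,0,30],[0,0,0.08,0,30],[0,0,0.2,0,60],[-0.1,0.1,0.3,0.09,60],[-0.2,0.2,0.35,0.18,60],[-0.3,0.3,0.4,0.27,60]]]'

```text
time_s: 38.5
tool_pos: [0.3691, 0.2322, 0.1901]
tcp_rot: [[0.045, 0.999, 0.003], [0.999, -0.045, 0.002], [0.002, 0.003, -1.0]]
ft_force: [0.2, 0.2, -0.3]
grip_width: 0.0576
finger_force: 0.0
```

>>> play_rows --deltas '[[[-0.05,0.1,0,0.03,60],[-0.1,0.2,0,0.045,60],[-0.1,0.25,0,0.045,60],[-0.1,0.25,0,0.045,60],[-0.1,0.25,0,0.045,60]]]'

```text
time_s: 39.0
tool_pos: [0.3292, 0.3311, 0.1881]
tcp_rot: [[-0.023, 1.0, 0.001], [1.0, 0.023, -0.001], [-0.001, 0.001, -1.0]]
ft_force: [0.1, 0.1, 0.1]
grip_width: 0.0597
finger_force: 0.0
```

```bash
python3 knobs.py k3
```

```text
[526.4384 126.0685] [-32.6516 -12.1806] 0.68 [184.8, 237.4]
[659.9937  70.2769] [ 99.5793 -71.0421] 0.64 [139.0, 259.2]
[646.1579 152.1319] [87.6379 11.1106] 0.58 [143.1, 229.7]
[464.646  134.7462] [-94.2271  -2.0779] 0.52 [206.9, 233.3]
[473.7481  68.7132] [-86.6526 -68.3035] 0.52 [204.1, 257.9]
[584.7464 201.9194] [27.3928 62.3033] 0.45 [163.8, 210.7]
[465.5435 210.8163] [-91.5728  73.9512] 0.4 [206.0, 205.1]
[0.3294 0.3303 0.1879] 39.1 1.2252612345131089
```

View pics/k3.png

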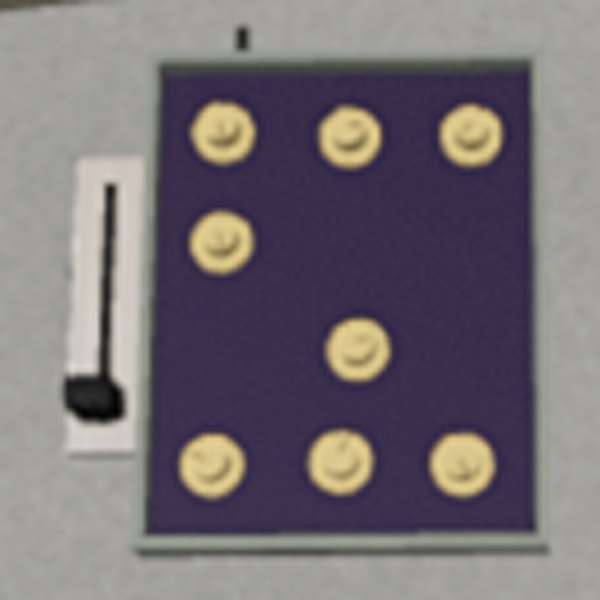

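All 8 knobs lie singly: crop (222,132), (350,137), (470,134), (222,242), (358,350), (212,466), (341,463), (463,464). The smallest gap is about 60 mm. The selector is at its near end (95,397). Now for the far stop.

>>> play_rows --deltas '[[[0.1,-0.04,0,0,60],[0.2,-0.075,-0.05,0,60],[0.3,-0.11,-0.1,0,60],[0.413,-0.152,-0.17,0,60],[0.413,-0.152,-0.17,0,60],[0.413,-0.152,-0.17,0,60],[0.413,-0.152,-0.17,0,60]]]'

```text
time_s: 39.8
tool_pos: [0.4937, 0.27, 0.1202]
tcp_rot: [[-0.021, 1.0, -0.001], [1.0, 0.021, 0.0], [0.0, -0.001, -1.0]]
ft_force: [-1.0, 0.5, -0.8]
grip_width: 0.0598
finger_force: 0.0
```

>>> play_rows --deltas '[[[0,0,-0.09,0,60],[0,0,-0.15,0,60],[0,0,-0.186,0,60],[0,0,-0.186,0,60]]]'

```text
time_s: 40.2
tool_pos: [0.4919, 0.2706, 0.0448]
tcp_rot: [[-0.024, 1.0, -0.003], [1.0, 0.024, -0.001], [-0.001, -0.003, -1.0]]
ft_force: [-0.5, 0.1, 0.2]
grip_width: 0.0598
finger_force: 0.0
```

>>> play_rows --deltas '[[[0.05,0.001,0,0,60],[0.1,0.002,0,0,60],[0.15,0.003,0,0,60],[0.2,0.005,0,0,60],[0.25,0.006,0,0,60],[0.3,0.007,0,0,60],[0.335,0.008,0,0,60],[0.335,0.008,0,0,60]]]'

```text
time_s: 41.0
tool_pos: [0.6299, 0.2746, 0.0473]
tcp_rot: [[-0.023, 1.0, 0.003], [1.0, 0.023, 0.001], [0.001, 0.003, -1.0]]
ft_force: [-0.2, -0.6, -0.2]
grip_width: 0.06
finger_force: 0.0
```

>>> play_rows --deltas '[[[0.005,0,0,0,60],[0.01,0,0,0,60],[0.015,0,0,0,60],[0.015,0,0,0,60]]]'

```text
time_s: 41.4
tool_pos: [0.6331, 0.2739, 0.0458]
tcp_rot: [[-0.022, 1.0, -0.002], [1.0, 0.022, 0.0], [0.0, -0.002, -1.0]]
ft_force: [-3.5, 0.4, 3.0]
grip_width: 0.0599
finger_force: 1.5
```

>>> play_rows --deltas '[[[0.003,0,0,0,60],[0.006,0,0,0,60]]]'

```text
time_s: 41.6
tool_pos: [0.6333, 0.2738, 0.0455]
tcp_rot: [[-0.022, 1.0, -0.007], [1.0, 0.022, -0.0], [-0.0, -0.007, -1.0]]
ft_force: [-8.0, 1.0, 7.7]
grip_width: 0.0601
finger_force: 4.5
```

Far stop reached: the force is rising at x = 0.633. I'll hold, retreat and verify.

>>> play_rows --deltas '[[[0,0,0,0,60],[0,0,0,0,60],[0,0,0,0,60],[-0.012,0,0,0,60],[-0.02,0,0.1,0,60],[-0.02,0,0.2,0,60],[-0.03,0,0.3,0,60],[-0.05,0,0.4,0,60]]]'

```text
time_s: 42.4
tool_pos: [0.6181, 0.2735, 0.2069]
tcp_rot: [[-0.022, 1.0, 0.003], [1.0, 0.022, -0.0], [-0.0, 0.003, -1.0]]
ft_force: [-0.4, -0.1, 0.2]
grip_width: 0.06
finger_force: 0.0
```

>>> play_rows --deltas '[[[-0.1,0.02,0,0,60],[-0.2,0.04,0,0,60],[-0.3,0.06,0,0,60],[-0.4,0.08,0,0,60],[-0.5,0.12,0,0,60],[-0.6,0.16,0,0,60],[-0.7,0.2,0,0,60],[-0.7,0.2,0,0,60]]]'

```text
time_s: 43.2
tool_pos: [0.3329, 0.3548, 0.2057]
tcp_rot: [[-0.027, 1.0, -0.0], [1.0, 0.027, 0.001], [0.001, -0.0, -1.0]]
ft_force: [0.3, -0.0, -0.1]
grip_width: 0.0602
finger_force: 0.0
```

>>> play_rows --deltas '[[[0,0,0,0,60],[0,0,0,0,60]]]'

```text
time_s: 43.4
tool_pos: [0.3384, 0.3538, 0.2056]
tcp_rot: [[-0.022, 1.0, 0.002], [1.0, 0.022, 0.001], [0.0, 0.002, -1.0]]
ft_force: [0.3, 0.2, -0.2]
grip_width: 0.0598
finger_force: 0.0
```

```bash
python3 - <<'E'
from h import *
I=ctrl.camera("top");S=ctrl.camera("side")
a=cv2.resize(I[115:235,165:285],None,fx=4,fy=4,interpolation=cv2.INTER_CUBIC)
b=cv2.resize(S[162:206,232:288],None,fx=5,fy=5,interpolation=cv2.INTER_CUBIC)
c=cv2.resize(I[155:225,315:365],None,fx=5,fy=5,interpolation=cv2.INTER_CUBIC)
o=np.zeros((590,780,3),np.uint8); o[:480,:480]=a; o[:220,490:770]=b; o[225:575,490:740]=c; save("","fin",o)
o=ctrl.get_obs(); print(o["tool_pos"],o["time_s"])
E
```

```text
[0.33840282 0.35350585 0.20537586] 43.5
```

View pics/fin.png

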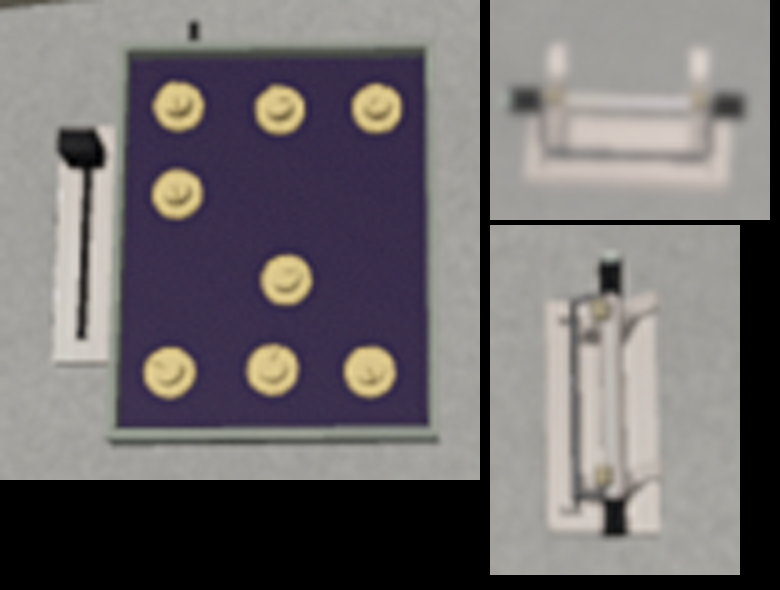

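The selector is at the far end (80,148), the 8 knobs are spread, and the wand is seated with the jaw shut. Handing in.

```bash
python3 -c "
from station import ctrl
print(ctrl.sign_off())"
```

```text
the job is handed in; nothing more can be done
None
```

I handed the job in at about 43.5 s of robot time: the selector went to its standby stop and ended at its far stop, all 8 knobs lie spread at least about 57 mm apart on the glass, and the wand sits in the clip with the jaw shut; the final pictures show this, but no verdict came back.

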